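Seat and clamp the gear shaft through the press guard

TASK

The gear shaft in the small bearing press has been left short of its end stop. Reach down through the window in the guard, push the shaft along its V-blocks until its end is right up against the stop, then press the toggle clamp's lever fully down so that the clamp holds it there, and bring the hand back out above the guard. Do not touch the guard, do not lift the shaft, and leave the measuring tools and the bearing on the bench where they are.

Things in the scene. Friction and masses are not known exactly. Their poses are not given: they have to be found in the camera images.
- station: bearing press fixture on the bench: dark base plate, V-blocks, stop, toggle clamp, air cylinder. Fixed, place and yaw vary. Origin at bench height below the shaft's axis (which is at x 0, z 60 mm); y runs along the shaft from the stop (-y) to the cylinder (+y); -x is the lever's side, nearest the robot. V-blocks at y -35 and 70 mm, 18 mm thick, up to z 58 mm; cylinder nose ends at y 132 mm
- guard: yellow guard fixed over the station, same origin and axes: 4 mm sheet top, its upper face 152 mm above the bench, corner posts and mesh sides; outside it spans x -185 to 110, y -150 to 172 mm. Not to be touched
- window (a point): centre of the window in the guard's top, on the upper face of the sheet (station x -45, y 10, z 152 mm); axes as the station's. The opening is 210 mm along x and 250 mm along y: station x -150 to 60, y -115 to 135 mm
- shaft: loose steel gear shaft, about 0.85 kg, 24 mm thick, with one gear of 90 mm diameter. Origin on its axis, in the middle of the gear; y along the shaft as the station's. Shaft from y -110 to 75 mm; gear faces at y -8 and 8 mm; a 44 mm hub on the -y side only, to -20 mm. Slides to -y by 10 to 28 mm at 5 to 13 N, e.g. pushed on the gear's +y face; tops: gear 105, shaft 72 mm above the bench
- shaft_end (a point): centre of the shaft's end face that faces the stop, on the axis; axes as the shaft's
- stop_face (a point): where the centre of the shaft's end comes to rest on the stop (station y -95 mm); axes as the station's, so the gap is the y of shaft_end in this frame, 10 to 28 mm at the start
- clamp_lever (a joint): angle of the toggle clamp's lever, rad: 0 open (points up and to -x, 0.6 rad above level), 0.6 fully down (level). Starts at 0 to 0.12, stays where it is left; needs 4 to 10 N straight down on its outer half; swings the clamp arm down on the shaft. Pivot at station x -58, y -35, z 90 mm; the open arm beside it stands up to z 140 mm, between x -50 and 5 mm
- lever_end (a point): centre of the lever's round end, 85 mm from its pivot; moves with the lever. The lever's black grip, 15 mm thick, reaches from 26 to 92 mm out from the pivot
- dial_gauge: bystander: dial gauge lying on the bench beside the guard, 58 mm dial, about 125 mm long over its stems, 20 mm high; origin below the dial's centre
- micrometer: bystander: grey outside micrometer lying on the bench, about 150 mm long, 20 mm high; origin on the bench at the middle of the bow's mouth
- bearing: bystander: bearing ring lying flat on the bench, 52 mm diameter, 15 mm high; origin at the centre of its underside
Not all that is in view belongs to the job. Of the things that look like the shaft, the larger one is meant.

How it is judged:
On the way, in this order (a step that is already met when the one before it is completed fails the run):
1. the shaft's end is against the stop (within 2 mm) while the clamp lever is still up (y of shaft_end in the frame of stop_face below 0.002 m and value of joint clamp_lever below 0.3 rad), for 0.2 s.
2. the clamp lever is fully down (value of joint clamp_lever above 0.56 rad), for 0.2 s.
At the end, for the whole second after the job is handed in: the shaft's end is within 2 mm of the stop, the shaft lies in its V-blocks at rest, the clamp lever is fully down (over 0.56 of 0.60 rad), and the hand is out of the guard, its grasp point at least 30 mm above the window (y of shaft_end in the frame of stop_face below 0.002 m and value of joint clamp_lever above 0.56 rad and z of shaft in the frame of station between 0.057 and 0.063 m and linear speed of shaft below 0.01 m/s and z of the grasp point in the frame of window above 0.03 m); the robot touches nothing.
It fails at once if the guard is touched (contact force between any of the arm, the fingers and guard above 0.5 N).
It fails at once if the shaft is lifted out of its V-blocks (8 mm) (z of shaft in the frame of station above 0.068 m).
It fails at once if a bystander on the bench is moved by 10 mm (distance of any of dial_gauge, micrometer, bearing from where it was at the start of the episode above 0.01 m).
It also fails if it takes over 43 s, if anything falls off the work surface, if the arm or the gripper's body presses on something with over 40 N, if the wrist force passes 120 N, or if a joint passes its speed limit or range.

ROBOT

A 6-joint arm with a two-finger parallel gripper is mounted at the origin on the work surface. World frame = base frame: x ahead of the robot, y to its left, z up, the work surface at z = 0. Lengths are in m, angles in rad, forces in N, time in s.
With the tool pointing down it reaches from about 0.35 to 0.925 m from the base axis. Payload 6.4 kg.
Tool frame: the origin (TCP) lies midway between the tips of the shut fingers; the grasp point (between the pads) lies bot.grip_point_offset behind it (bot.grip_point_offset is the distance from the TCP to the grasp point, in m); y points along the fingers, z is the direction in which the jaws open and shut, and the axes are right-handed (so a half turn about y gives the same grasp; the last joint's range is limited). The gripper opens to 85 mm and grips with 20 to 120 N. Pads are 22 mm wide; open, the fingers measure 114 mm over their backs; the gripper's body (76 mm by 85 mm) begins 54 mm behind the grasp point. The pads swing forward as they close: fully open they stand 13 mm farther back than shut.
Start: joints at [1.109, 0.245, 1.558, -0, 1.339, -0.174], TCP at [0.184, 0.623, 0.231] pointing down, gripper open.
Joint ranges: [-3.13, 3.13], [-1.02, 2.26], [0.13, 2.54], [-0.95, 4.09], [0.21, 2.88], [-2.74, 2.74]. Speed limits (rad/s): [2.57, 2.57, 3.14, 3.14, 3.14, 3.14].

INTERFACE

Orientations are given as a unit quaternion [w, x, y, z].
In Python, from station import bot gives the robot as it stands. The module is installed in compiled form; this text tells all that it offers.
- The arm moves only by the tool servo_tool, never from a script. Its argument "targets" is a list of rows, each a list of 7 numbers: the shift along the world's x, y, z each as a share of 1 m, from -1 to 1, then the turn, a rotation vector about the world's x, y, z each as a share of 60 degrees, from -1 to 1, then the gripper command: -1 is shut, 1 is fully open, values between are in proportion. In form: [[tx, ty, tz, ax, ay, az, claw], ...]. A call has 1 to 20 rows; each row shifts and turns the commanded pose from where the row before left it; what a row does not reach is not made up. A row lasts 1/10 s, in which the tool goes at most 50 mm and 8.59 degrees, less where a joint would pass 70% of its speed; a pose out of reach is approached as far as the arm can. A call with a number of a shift or a turn outside -1 to 1 is refused whole. A call with a gripper value outside its range is refused whole. The fingers move at their own pace and stop on an object; "squeeze" is the grip in N (left out, the last holds). Time passes only in rows, so rows that do not move let the fingers close. It gives the time, the measured TCP pose, the force and the opening at its end, in the units of the state.
- bot.observe(): the state, without advancing time (a new reading comes with each control period).
- bot.get_image(name): name is "scene" or "top" or "wrist"; returns the picture (480x640x3 uint8, red, green, blue); there is no depth.
- bot.get_calibration(name): a dict with "intrinsics" (3x3 intrinsics, pixels), "D" ([k1, k2, p1, p2, k3] as OpenCV has them; the pictures are not rectified), "R" (3x3) and "t" (3): a world point X has camera coordinates R X + t. Camera axes: x right, y down, z forward; pixel columns grow to the right and rows downward; lengths in m; the calibration is good to about 2 mm. A picture is of the moment at which its call begins: read the wrist's pose just before it. get_calibration takes no time and is no camera call; for the wrist camera it gives the pose at the moment of the call.
- bot.close_job(): hands the job in, once; it reports no verdict.
The state is a dict: "clock": time; "joints": joint angles; "qd": joint speeds; "joint_torque": joint torques, N m; "position": TCP position; "eef_rot": TCP orientation; "contact_force": force on the tool from outside, world axes, zero at the start; "ft_torque": the same for the moment, N m; "grip_width": finger opening in m.
Only numpy, scipy, OpenCV 4.12 (cv2) and the standard library are available. Lean on these libraries where they do the work, as an engineer would, in place of code of your own. Each camera call takes 0.05 s, during which the arm holds its last target. There are 200 camera calls.

## Working session

There is one attempt and no reset: what is moved stays moved. The work goes in short steps, Python scripts to look and compute and a tool call to move; the robot and the scene stay as the last step left them, time stands still between calls to the robot, and variables do not carry over. Pictures are saved under pics/ and viewed, about 8 in all and at most 12, crops included, and the job is handed in when it is done.

Besides the shell and the picture viewer there is one more tool, called by a JSON object that holds its "op" and its "data". servo_tool: Moves the arm, as the interface text tells. Shift numbers are shares of 1 m and turn numbers shares of 60 degrees, none past 1 either way. Its arguments: {"type":"object","properties":{"targets":{"type":"array","items":{"type":"array","items":{"type":"number"}}},"squeeze":{"type":"number"}},"required":["targets"]}

```bash
mkdir -p pics
python3 - <<'E'
from station import bot
import cv2,numpy as np
np.set_printoptions(precision=4,suppress=True)
print(bot.observe(), bot.grip_point_offset)
for n in ["scene","top","wrist"]:
    c=bot.get_calibration(n); im=bot.get_image(n); cv2.imwrite(f"pics/{n}0.png",im[:,:,::-1])
    R=np.array(c["R"]);t=np.array(c["t"]); print(n,np.array(c["intrinsics"]).tolist(),c["D"],"cam",-R.T@t, R.tolist())
E
```

```text
{'clock': 0.0, 'joints': array([ 1.1089,  0.2458,  1.559 ,  0.    ,  1.3387, -0.1741]), 'qd': array([ 0.001 , -0.0024, -0.0007, -0.001 ,  0.0022,  0.0003]), 'joint_torque': array([ -0.0004, -42.9538, -32.611 ,  -0.0003,   0.0056,   0.    ]), 'position': array([0.1842, 0.6228, 0.2302]), 'eef_rot': array([-0.6992,  0.7004, -0.1016,  0.1012]), 'contact_force': array([-0.3869, -0.1137,  0.327 ]), 'ft_torque': array([-0.0208,  0.0048,  0.0397]), 'grip_width': 0.08545936537646029} 0.0187
scene [[542.9130427938504, 0.0, 311.4107368293201], [0.0, 542.9130427938504, 237.92028734337237], [0.0, 0.0, 1.0]] [-0.0534  0.      0.      0.      0.    ] cam [1.2797 0.6708 0.7361] [[-0.7394616989318749, 0.6730243069151953, 0.015319207358925559], [0.3571709158341767, 0.41151469002540036, -0.8385013993879045], [-0.570635902038209, -0.6145680940258935, -0.5446840599011689]]
top [[470.2116229568314, 0.0, 304.37410933927623], [0.0, 470.2116229568314, 234.65710803955366], [0.0, 0.0, 1.0]] [-0.0968  0.      0.      0.      0.    ] cam [ 0.5249 -0.0259  1.1572] [[-0.021094703057817864, -0.999528874449141, -0.02229445324145628], [-0.993511337402625, 0.023450009762824634, -0.1112893503196531], [0.11175972420934803, 0.019802176258088985, -0.9935379398191563]]
wrist [[361.72197324685794, 0.0, 315.86615756795373], [0.0, 361.72197324685794, 231.06860434974166], [0.0, 0.0, 1.0]] [0.0024 0.     0.     0.     0.    ] cam [0.1082 0.6455 0.3722] [[0.2841664996668686, 0.9587746848145675, -0.0007100885918324029], [0.9129113231213476, -0.27034681207431843, 0.3057867186751019], [0.29298859463110904, -0.0875425894064242, -0.9520997733725746]]
```

View pics/top0.png

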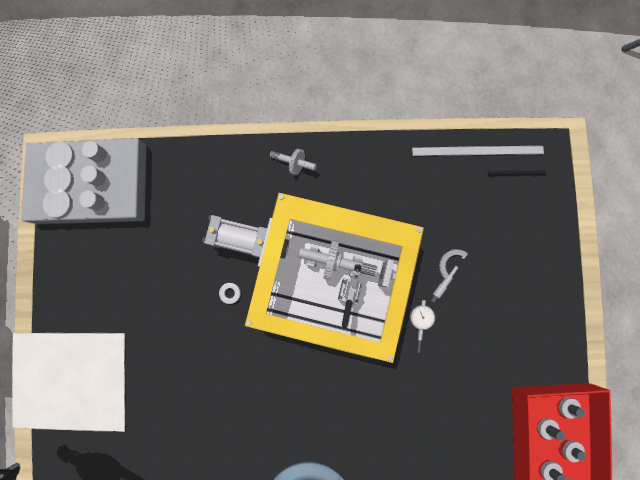

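View pics/scene0.png

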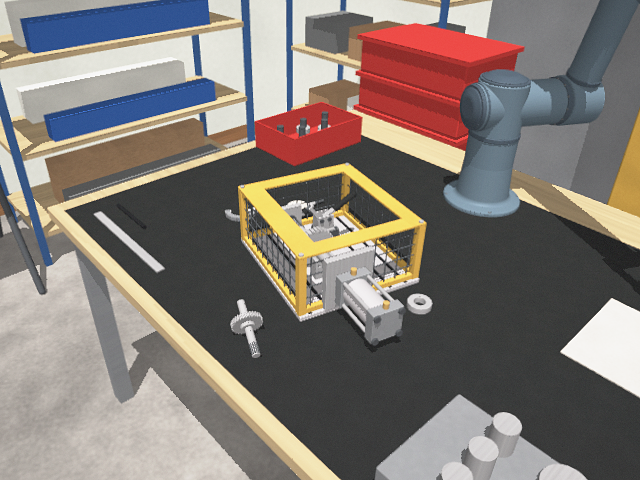

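The top view shows the yellow guard with its corners near (280,194), (422,230), (393,362) and (247,326). The cylinder is on the left, so station +y is image left. The small lookalike shaft lies outside at (293,161). Next I'll fit the guard's window for the station pose.

```bash
cat > h.py <<'E'
import numpy as np,cv2
from station import bot
np.set_printoptions(precision=4,suppress=True)
def cal(n):
    c=bot.get_calibration(n); return tuple(np.array(c[k],float) for k in("intrinsics","D","R","t"))
def cast(uv,z,C):
    K,D,R,t=C
    p=cv2.undistortPoints(np.array(uv,float).reshape(-1,1,2),K,D)[:,0]
    d=np.c_[p,np.ones(len(p))]@R; o=-R.T@t
    return o+d*((z-o[2])/d[:,2])[:,None]
def proj(X,C):
    K,D,R,t=C
    return cv2.projectPoints(np.array(X,float).reshape(-1,3),cv2.Rodrigues(R)[0],t,K,D)[0][:,0]
def yellow(im):
    h=cv2.cvtColor(im,cv2.COLOR_RGB2HSV); return cv2.inRange(h,(20,140,120),(32,255,255))
def window(im,C,z=.152):
    m=yellow(im); m=cv2.morphologyEx(m,cv2.MORPH_OPEN,np.ones((3,3)))
    cs,hi=cv2.findContours(m,cv2.RETR_CCOMP,cv2.CHAIN_APPROX_NONE)
    out=max(cs,key=cv2.contourArea)
    holes=[c for c,h in zip(cs,hi[0]) if h[3]>=0]; hole=max(holes,key=cv2.contourArea)
    r=[]
    for c in(hole,out):
        P=cast(c[:,0],z,C)[:,:2].astype(np.float32)
        r.append(cv2.minAreaRect(P*1000))
    return r
def frame(pose):
    x,y,a=pose; return np.array([[np.cos(a),-np.sin(a),0],[np.sin(a),np.cos(a),0],[0,0,1]]),np.array([x,y,0])
E
python3 - <<'E'
from h import *
im=cv2.imread("pics/top0.png")[:,:,::-1].copy()
for r in window(im,cal("top")): print(r, cv2.boxPoints(r))
E
```

```text
((540.190673828125, -67.1934814453125), (254.71551513671875, 214.8351593017578), 74.82337951660156) [[ 403.1778 -161.988 ]
 [ 610.5202 -218.2309]
 [ 677.2036   27.601 ]
 [ 469.8611   83.8439]]
((547.7993774414062, -68.43376159667969), (323.8757019042969, 296.9307861328125), 74.85590362548828) [[ 362.1841 -185.9616]
 [ 648.803  -263.534 ]
 [ 733.4147   49.0941]
 [ 446.7958  126.6665]]
```

{"op": "servo_tool", "data": {"targets": [[0.023, -0.038, 0.0045, 0, 0, 0.0014, -1], [0.023, -0.038, 0.0045, 0, 0, 0.0014, -1], [0.023, -0.038, 0.0045, 0, 0, 0.0014, -1], [0.023, -0.038, 0.0045, 0, 0, 0.0014, -1], [0.023, -0.038, 0.0045, 0, 0, 0.0014, -1], [0.023, -0.038, 0.0045, 0, 0, 0.0014, -1], [0.023, -0.038, 0.0045, 0, 0, 0.0014, -1], [0.023, -0.038, 0.0045, 0, 0, 0.0014, -1], [0.023, -0.038, 0.0045, 0, 0, 0.0014, -1], [0.023, -0.038, 0.0045, 0, 0, 0.0014, -1], [0.023, -0.038, 0.0045, 0, 0, 0.0014, -1], [0.023, -0.038, 0.0045, 0, 0, 0.0014, -1], [0.023, -0.038, 0.0045, 0, 0, 0.0014, -1], [0.023, -0.038, 0.0045, 0, 0, 0.0014, -1], [0.023, -0.038, 0.0045, 0, 0, 0.0014, -1], [0.023, -0.038, 0.0045, 0, 0, 0.0014, -1], [0, 0, 0, 0, 0, 0, -1], [0, 0, 0, 0, 0, 0, -1]]}}

```text
clock: 1.95
position: [0.5525, 0.0146, 0.3028]
eef_rot: [0.701, -0.701, 0.094, -0.093]
contact_force: [0.4, -0.4, -0.2]
grip_width: -0.0002
```

Run:
```python
from h import *
s=bot.observe();print(s["clock"],s["position"],s["eef_rot"],s["joints"],s["grip_width"])
C=cal("wrist"); im=bot.get_image("wrist"); cv2.imwrite("pics/w1.png",im[:,:,::-1])
np.savez("w1.npz",K=C[0],D=C[1],R=C[2],t=C[3])
for r in window(im,C): print(r)
```

```text
1.95 [0.5525 0.0146 0.3028] [ 0.701  -0.7007  0.0942 -0.0934] [-0.1789 -0.0354  1.7302  0.0003  1.4479 -1.4837] -0.00018272958871588433
((539.3356323242188, 82.03868103027344), (4.646711826324463, 9.219484329223633), 43.612030029296875)
((546.7677001953125, -67.87718200683594), (321.6719665527344, 294.7194519042969), 74.8866958618164)
```

View pics/w1.png

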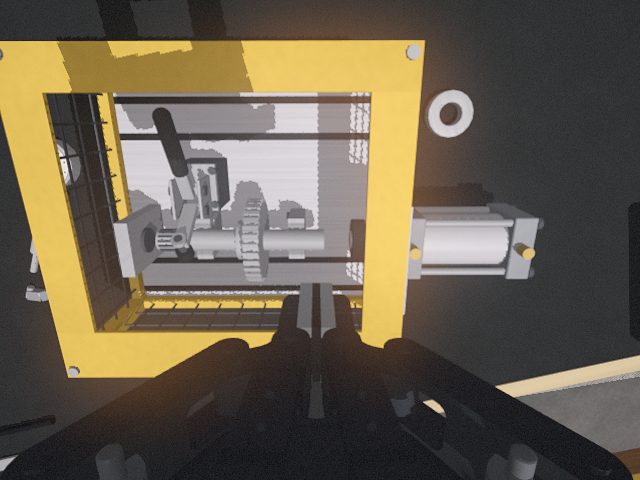

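The wrist view shows the gear at cols 236–268, row 240, the shaft's free end at about (323,239) and the lever grip from about (160,112) to (180,175). The fingertips are at (316,285). The outer rim size matches to 0.3 mm, so the station pose is good. Now I'll measure the gap.

```bash
cat >> h.py <<'E'
POSE=(.5801,-.0883,np.deg2rad(-15.11))
Rs,os_=frame(POSE)
st=lambda X:(np.asarray(X)-os_)@Rs
wo=lambda X:np.asarray(X)@Rs.T+os_
E
python3 - <<'E'
from h import *
d=np.load("w1.npz");C=tuple(d[k] for k in"KDRt"); 
print("cam",st(-C[2].T@C[3]),"tcp",st(bot.observe()["position"]))
for n,uv,z in[("end",(324,239),.066),("end2",(324,239),.06),("gear+ top",(262,205),.09),("gear top R",(268,240),.105),("gear top L",(238,240),.105),("lever tip",(160,110),.135)]:
    print(n,st(cast([uv],z,C))[0])
for g in(25,30,35,40): 
    print(g,*proj(wo([[0,(g+75)/1e3,.06],[0,(g+8)/1e3,.105],[-.045,(g+8)/1e3,.06],[0,(g-8)/1e3,.105]]),C))
for q in(0,.06,.12): print(q,proj(wo([[-.058-.085*np.cos(.6-q),-.035,.09+.085*np.sin(.6-q)]]),C))
im=cv2.imread("pics/w1.png")[90:290,90:380]; cv2.imwrite("pics/w1c.png",cv2.resize(im,None,fx=2.75,fy=2.75,interpolation=cv2.INTER_CUBIC))
E
```

```text
cam [-0.1327  0.0922  0.4448] tcp [-0.054   0.0929  0.3028]
end [-0.0022  0.1013  0.066 ]
end2 [-0.0001  0.1015  0.06  ]
gear+ top [-0.0468  0.0382  0.09  ]
gear top R [-0.0147  0.0447  0.105 ]
gear top L [-0.0148  0.0149  0.105 ]
lever tip [-0.1371 -0.0339  0.135 ]
25 [322.6996 239.0969] [256.9867 253.8777] [261.1853 200.1343] [241.0849 253.9264]
30 [327.1439 239.0836] [261.9555 253.8626] [265.7859 200.121 ] [246.0544 253.9111]
35 [331.5882 239.0703] [266.9242 253.8474] [270.3864 200.1076] [251.0238 253.8959]
40 [336.0325 239.0571] [271.8927 253.8323] [274.9867 200.0942] [255.9929 253.8808]
0 [[158.5636 121.5377]]
0.06 [[160.2695 117.9436]]
0.12 [[162.0571 114.7601]]
```

View pics/w1c.png

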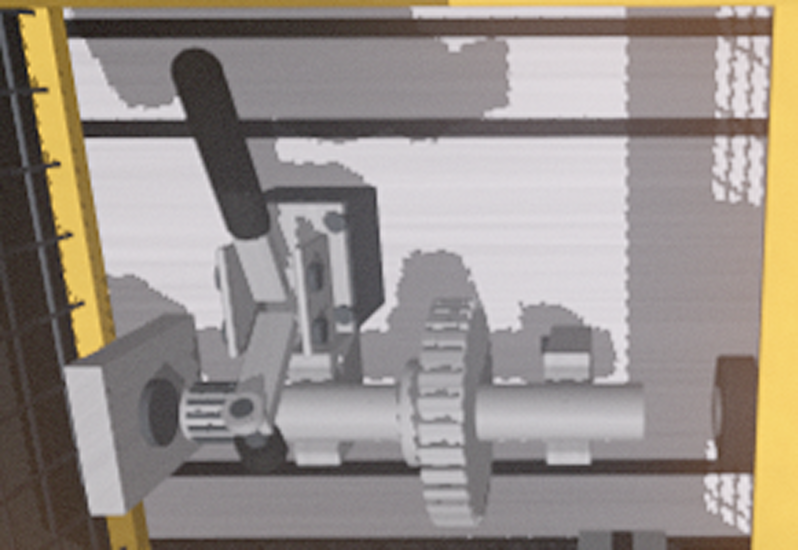

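The free end sits at station y ≈ 101.5 mm, so the gear is at y ≈ 26.5 mm and the gap is about 11 mm. I'll go down behind the gear, at station x 0, y 58.

{"op": "servo_tool", "data": {"targets": [[0.0143, -0.0159, -0.034, 0, 0, 0, -1], [0.0143, -0.0159, -0.034, 0, 0, 0, -1], [0.0144, -0.016, -0.034, 0, 0, 0, -1], [0, 0, -0.025, 0, 0, 0, -1], [0, 0, -0.025, 0, 0, 0, -1], [0, 0, -0.025, 0, 0, 0, -1], [0, 0, -0.015, 0, 0, 0, -1], [0, 0, 0, 0, 0, 0, -1], [0, 0, 0, 0, 0, 0, -1]]}}

```text
clock: 2.9
position: [0.5958, -0.032, 0.1121]
eef_rot: [-0.701, 0.701, -0.093, 0.093]
contact_force: [0.2, 0.3, 0.6]
grip_width: -0.0001
```

Run:
```python
from h import *
from scipy.spatial.transform import Rotation as Ro
s=bot.observe();q=s["eef_rot"];print(s["clock"],st(s["position"]),s["contact_force"]);print((Rs.T@Ro.from_quat(q[[1,2,3,0]]).as_matrix()))
im=bot.get_image("wrist"); cv2.imwrite("pics/w2.png",im[:,:,::-1])
```

```text
2.9 [0.0005 0.0585 0.1121] [0.2419 0.3299 0.5574]
[[ 1.      0.0009 -0.0004]
 [ 0.0004  0.      1.    ]
 [ 0.0009 -1.      0.    ]]
```

View pics/w2.png

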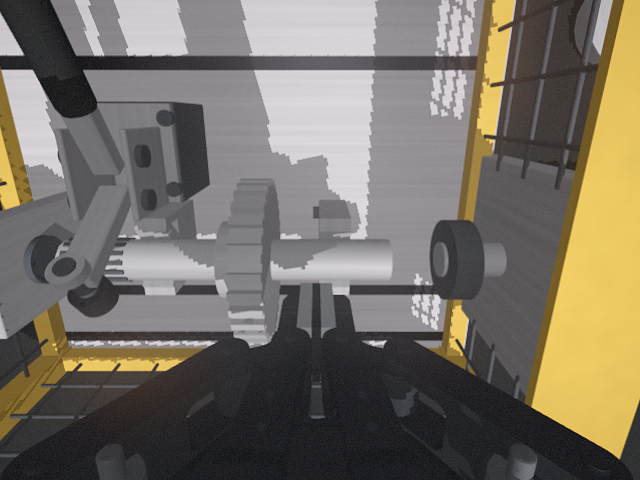

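The fingers are over the shaft between the gear's rim (cols 230–280) and the rear V-block, clear of everything. I'll lower them and close in on the gear.

{"op": "servo_tool", "data": {"targets": [[0, 0, -0.016, 0, 0, 0, -1], [0, 0, -0.015, 0, 0, 0, -1], [0, 0, 0, 0, 0, 0, -1], [-0.001, -0.0039, 0, 0, 0, 0, -1], [-0.001, -0.0039, 0, 0, 0, 0, -1], [-0.001, -0.0039, 0, 0, 0, 0, -1], [-0.0005, -0.002, 0, 0, 0, 0, -1], [-0.0005, -0.002, 0, 0, 0, 0, -1], [0, 0, 0, 0, 0, 0, -1]]}}

```text
clock: 3.85
position: [0.5919, -0.0476, 0.0808]
eef_rot: [0.702, -0.7, 0.093, -0.094]
contact_force: [1.2, 4.7, 0.3]
grip_width: -0.0001
```

{"op": "servo_tool", "data": {"targets": [[-0.0003, -0.001, 0, 0, 0, 0, -1], [-0.0003, -0.001, 0, 0, 0, 0, -1], [-0.0003, -0.001, 0, 0, 0, 0, -1], [-0.0003, -0.001, 0, 0, 0, 0, -1], [-0.0003, -0.001, 0, 0, 0, 0, -1], [-0.0002, -0.001, 0, 0, 0, 0, -1], [-0.0002, -0.001, 0, 0, 0, 0, -1], [0, 0, 0, 0, 0, 0, -1]]}}

```text
clock: 4.65
position: [0.5902, -0.0538, 0.0808]
eef_rot: [0.702, -0.7, 0.093, -0.094]
contact_force: [2.8, 8.2, -0.8]
grip_width: -0.0005
```

{"op": "servo_tool", "data": {"targets": [[-0.0003, -0.001, 0, 0, 0, 0, -1], [-0.0002, -0.001, 0, 0, 0, 0, -1], [-0.0003, -0.001, 0, 0, 0, 0, -1], [0, 0, 0, 0, 0, 0, -1]]}}

```text
clock: 5.05
position: [0.5901, -0.054, 0.081]
eef_rot: [0.704, -0.698, 0.093, -0.095]
contact_force: [4.7, 18.8, -0.5]
grip_width: 0.0
```

{"op": "servo_tool", "data": {"targets": [[-0.0002, -0.001, 0, 0, 0, 0, -1], [0, 0, 0, 0, 0, 0, -1]]}}

```text
clock: 5.25
position: [0.5901, -0.054, 0.081]
eef_rot: [0.705, -0.697, 0.093, -0.095]
contact_force: [6.1, 22.7, 0.9]
grip_width: -0.0002
```

Run:
```python
from h import *
C=cal("wrist"); s=bot.observe(); print(s["clock"],st(s["position"]),s["contact_force"])
im=bot.get_image("wrist"); cv2.imwrite("pics/w3.png",im[:,:,::-1])
np.savez("w3.npz",K=C[0],D=C[1],R=C[2],t=C[3])
print(proj(wo([[0,.09,.06],[0,.09,.072],[0,.061,.058],[0,.079,.058],[0,.023,.105],[0,-.095,.06]]),C))
```

```text
5.25 [0.0007 0.0357 0.081 ] [ 6.1394 22.7344  0.8802]
[[424.6223 280.9142]
 [432.3024 292.2272]
 [365.7675 279.5632]
 [401.581  279.3165]
 [282.8683 334.5601]
 [ 49.2293 283.6175]]
```

View pics/w3.png

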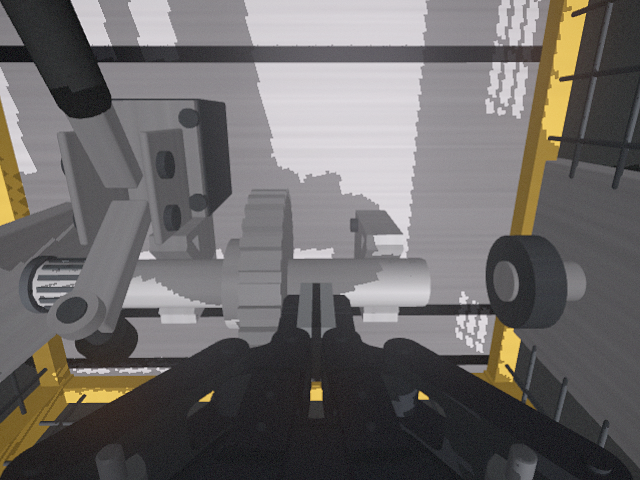

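Run:
```python
from h import *
d=np.load("w3.npz");C=tuple(d[k] for k in"KDRt")
a=np.linspace(0,2*np.pi,73)
for y in(.088,.09,.092):
    P=proj(wo(np.c_[.012*np.cos(a),0*a+y,.06+.012*np.sin(a)]),C); print(y,"max col",P[P[:,0].argmax()],"rows",P[:,1].min(),P[:,1].max())
im=cv2.imread("pics/w3.png")
for r in(270,280,290,295): print(r,im[r,418:442].mean(1).astype(int))
# static reference: V-block at y 79, cylinder nose tip y 132
P=proj(wo(np.c_[.012*np.cos(a),0*a+.132,.06+.012*np.sin(a)]),C);print("nose",P.min(0),P.max(0))
print(proj(wo([[-.03,.079,.058],[-.03,.061,.058]]),C))
c=cv2.resize(im[190:350,340:600],None,fx=3,fy=3,interpolation=cv2.INTER_CUBIC);cv2.imwrite("pics/w3c.png",c)
```

```text
0.088 max col [428.3692 285.8196] rows 256.7439558340173 305.60286020776095
0.09 max col [432.6693 285.7896] rows 256.7188876762197 305.5724277158039
0.092 max col [436.9686 285.7597] rows 256.69383926286923 305.5420456423325
270 [147 150 144 150 149 150 148 147 146 146 150 147 149 148 149 149 150 148
 147 148 148 149 149 151]
280 [180 180 181 177 177 180 178 178 180 178 179 180 167 152 150 148 151 151
 150 152 149 150 149 149]
290 [209 208 208 210 211 208 208 208 209 209 213 204 178 151 148 148 149 146
 148 148 149 146 148 148]
295 [209 208 210 209 209 206 209 210 208 210 210 194 160 149 147 149 150 148
 149 149 147 148 148 149]
nose [496.4735 256.1969] [522.793  304.9449]
[[406.0324 221.9807]
 [368.305  222.1837]]
```

View pics/w3c.png

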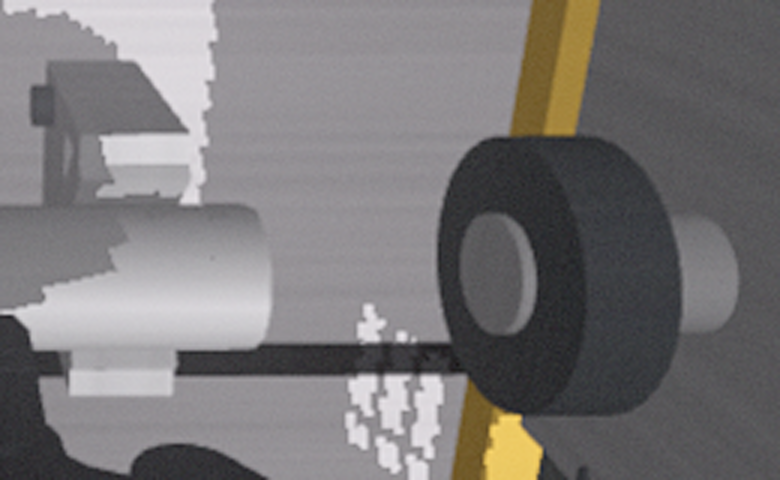

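The shaft's free rim ends at col ~430.5 (predicted 432.7 for a seated shaft, about 2 px/mm), and the force climbed to 23 N with no movement. Both say the shaft is seated, with the lever still up. I'll back off, lift and go above the lever.

{"op": "servo_tool", "data": {"targets": [[0.001, 0.0039, 0, 0, 0, 0, -1], [0.001, 0.0039, 0, 0, 0, 0, -1], [0.001, 0.0039, 0, 0, 0, 0, -1], [0, 0, 0.02, 0, 0, 0, -1], [0, 0, 0.035, 0, 0, 0, -1], [0, 0, 0.04, 0, 0, 0, -1], [0, 0, 0.035, 0, 0, 0, -1], [0, 0, 0, 0, 0, 0, -1], [-0.0337, -0.0116, 0, 0, 0, 0, -1], [-0.0337, -0.0116, 0, 0, 0, 0, -1], [-0.0337, -0.0116, 0, 0, 0, 0, -1], [-0.0337, -0.0116, 0, 0, 0, 0, -1], [0, 0, 0, 0, 0, 0, -1], [0, 0, 0, 0, 0, 0, -1]]}}

```text
clock: 6.7
position: [0.4564, -0.0943, 0.21]
eef_rot: [-0.701, 0.701, -0.094, 0.094]
contact_force: [0.9, 0.2, -0.3]
grip_width: -0.0001
```

Run:
```python
from h import *
C=cal("wrist"); s=bot.observe(); print(s["clock"],st(s["position"]),s["contact_force"])
im=bot.get_image("wrist"); cv2.imwrite("pics/w4.png",im[:,:,::-1])
for q in(0,.06,.12): print(q,proj(wo([[-.058-r*np.cos(.6-q),-.035,.09+r*np.sin(.6-q)] for r in (.026,.085)]),C))
a=np.linspace(0,2*np.pi,73)
P=proj(wo(np.c_[.012*np.cos(a),0*a+.09,.06+.012*np.sin(a)]),C); print(P[P[:,0].argmax()])
```

```text
6.7 [-0.1178 -0.038   0.21  ] [ 0.8738  0.1579 -0.3306]
0 [[319.8121 279.5871]
 [320.4884 231.4975]]
0.06 [[319.7932 277.8125]
 [320.4052 225.2518]]
0.12 [[319.7737 276.1208]
 [320.3206 219.5079]]
[457.9312 340.4288]
```

View pics/w4.png

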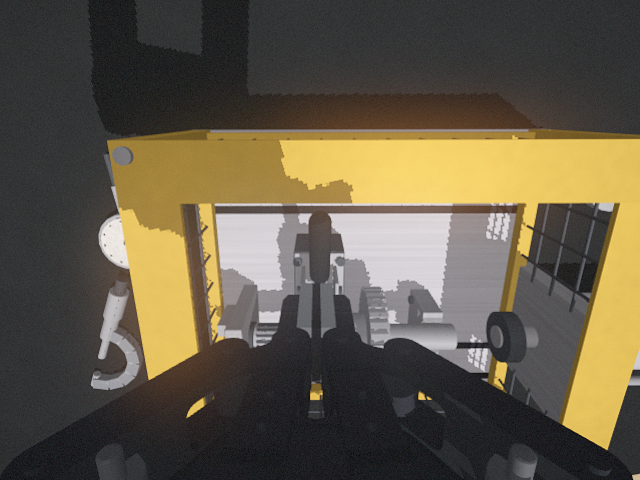

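The lever's grip is in line with the fingers at col 320 (tip at row ~215), and the shaft end at col ~456 hasn't moved. I'll press down at x ≈ −118.

{"op": "servo_tool", "data": {"targets": [[0.0008, 0.0029, -0.02, 0, 0, 0, -1], [0, 0, -0.025, 0, 0, 0, -1], [0, 0, -0.015, 0, 0, 0, -1], [0, 0, -0.005, 0, 0, 0, -1], [0, 0, -0.005, 0, 0, 0, -1], [0, 0, -0.005, 0, 0, 0, -1], [0, 0, -0.005, 0, 0, 0, -1], [0, 0, -0.005, 0, 0, 0, -1], [0, 0, -0.005, 0, 0, 0, -1], [0, 0, -0.005, 0, 0, 0, -1], [0, 0, -0.005, 0, 0, 0, -1], [0, 0, -0.005, 0, 0, 0, -1], [0, 0, 0, 0, 0, 0, -1]]}}

```text
clock: 8.05
position: [0.4571, -0.0908, 0.1042]
eef_rot: [0.701, -0.701, 0.094, -0.093]
contact_force: [0.7, -0.1, -0.2]
grip_width: 0.0
```

{"op": "servo_tool", "data": {"targets": [[0, 0, -0.002, 0, 0, 0, -1], [0, 0, -0.002, 0, 0, 0, -1], [0, 0, -0.001, 0, 0, 0, -1]]}}

```text
clock: 8.35
position: [0.4574, -0.0909, 0.1001]
eef_rot: [0.701, -0.701, 0.093, -0.093]
contact_force: [-1.4, 0.9, 3.9]
grip_width: 0.0002
```

{"op": "servo_tool", "data": {"targets": [[0, 0, -0.001, 0, 0, 0, -1], [0, 0, -0.001, 0, 0, 0, -1], [0, 0, -0.001, 0, 0, 0, -1]]}}

```text
clock: 8.65
position: [0.4575, -0.091, 0.0973]
eef_rot: [0.701, -0.701, 0.093, -0.093]
contact_force: [-4.9, 1.3, 8.3]
grip_width: 0.0
```

{"op": "servo_tool", "data": {"targets": [[0, 0, -0.001, 0, 0, 0, -1], [0, 0, -0.001, 0, 0, 0, -1], [0, 0, 0, 0, 0, 0, -1]]}}

```text
clock: 8.95
position: [0.4576, -0.091, 0.097]
eef_rot: [0.701, -0.701, 0.094, -0.092]
contact_force: [-10.0, 3.7, 19.1]
grip_width: -0.0003
```

Run:
```python
from h import *
C=cal("wrist"); s=bot.observe(); print(s["clock"],st(s["position"]),s["contact_force"])
im=bot.get_image("wrist"); cv2.imwrite("pics/w5.png",im[:,:,::-1])
print(proj(wo([[-.143,-.035,.09],[-.15,-.035,.0975],[-.15,-.035,.152]]),C))
```

```text
8.95 [-0.1176 -0.0346  0.097 ] [-9.9807  3.6961 19.1286]
[[314.7167 244.4019]
 [314.6526 234.5939]
 [314.1855 298.2025]]
```

View pics/w5.png

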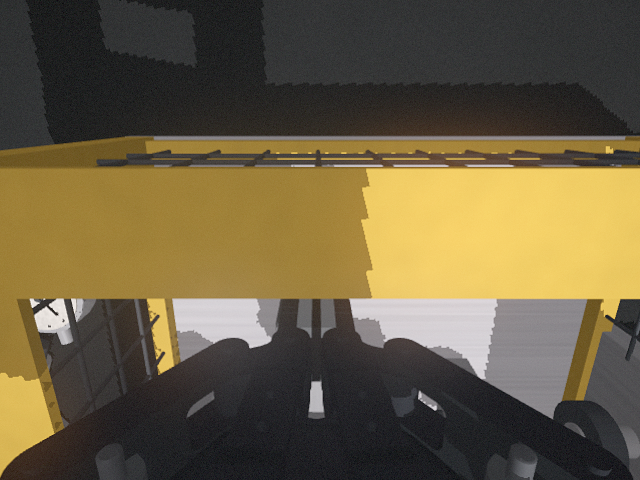

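The tool stopped at z 97 mm with 19 N on it; a level lever puts its grip's top at 97.5 mm. So the lever is on its lower stop, though hidden behind the guard rim in this view. I'll lift straight out and check.

{"op": "servo_tool", "data": {"targets": [[0, 0, 0.004, 0, 0, 0, -1], [0, 0, 0.015, 0, 0, 0, -1], [0, 0, 0.035, 0, 0, 0, -1], [0, 0, 0.045, 0, 0, 0, -1], [0, 0, 0.045, 0, 0, 0, -1], [0, 0, 0.045, 0, 0, 0, -1], [0, 0, 0.017, 0, 0, 0, -1], [0.0238, 0.0267, 0, 0, 0, 0, -1], [0.0238, 0.0267, 0, 0, 0, 0, -1], [0.0238, 0.0267, 0, 0, 0, 0, -1], [0.0238, 0.0267, 0, 0, 0, 0, -1], [0, 0, 0, 0, 0, 0, -1], [0, 0, 0, 0, 0, 0, -1]]}}

```text
clock: 10.3
position: [0.5529, 0.0161, 0.3005]
eef_rot: [-0.701, 0.701, -0.093, 0.093]
contact_force: [0.0, -0.8, -0.4]
grip_width: -0.0001
```

Run:
```python
from h import *
C=cal("wrist"); s=bot.observe(); print(s["clock"],st(s["position"]),s["contact_force"])
im=bot.get_image("wrist"); cv2.imwrite("pics/w6.png",im[:,:,::-1])
cv2.imwrite("pics/w6c.png",cv2.resize(im[90:290,90:380,::-1],None,fx=2.75,fy=2.75,interpolation=cv2.INTER_CUBIC))
cr=lambda P:(P-90)*2.75
a=np.linspace(0,2*np.pi,73)
for y in(.088,.09,.092):
    P=proj(wo(np.c_[.012*np.cos(a),0*a+y,.06+.012*np.sin(a)]),C); print("end",y,cr(P[P[:,0].argmax()]))
for q in(.4,.5,.56,.6): print(q,cr(proj(wo([[-.058-.092*np.cos(.6-q),-.035,.09+.092*np.sin(.6-q)]]),C)))
```

```text
10.3 [-0.0534  0.0937  0.3005] [ 0.0087 -0.7909 -0.3687]
end 0.088 [606.8093 411.8993]
end 0.09 [611.5827 411.8993]
end 0.092 [616.3561 409.401 ]
0.4 [[211.718   17.1584]]
0.5 [[222.1883  14.0112]]
0.56 [[228.4356  13.6342]]
0.6 [[232.5687  13.9822]]
```

View pics/w6c.png

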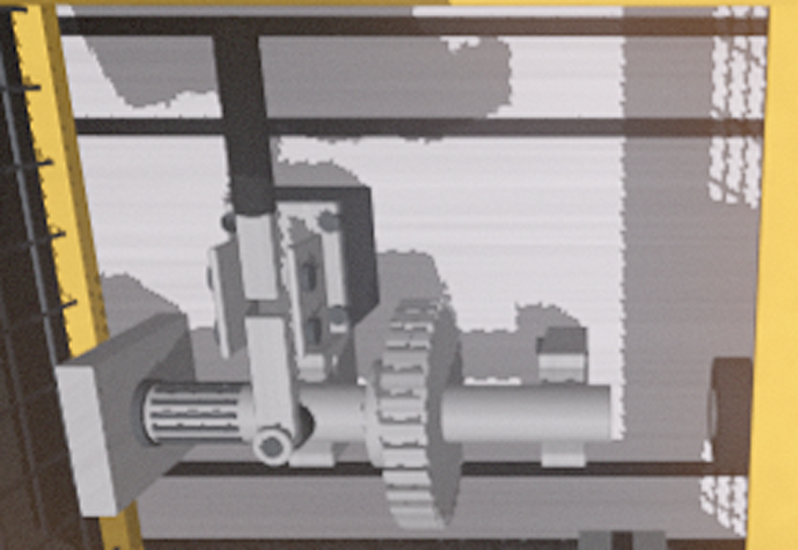

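The shaft's free end is at crop col 611 (predicted 611.6 when seated). The lever's centreline reaches col ~234 near its tip (predicted 232.6 at 0.60 rad, 228 at 0.56), and the clamp arm lies on the shaft. I'm handing it in.

```bash
python3 -c "
from station import bot
print(bot.close_job(), bot.observe()['clock'])"
```

```text
the job is handed in; nothing more can be done
the job is handed in; nothing more can be done
```

The shaft is against its stop, the clamp lever is down on it, and the hand is out above the guard. I handed the job in at about 10.3 s on the robot clock, and no verdict is given.

- **Shaft:** I pushed the gear's +y face with shut fingers until the force rose to about 23 N with no further movement. In the last picture the shaft's free end is within about 0.5 mm of where a seated shaft's end should be. An earlier close view had read about 1 mm past the stop, which is within the calibration error.
- **Lever:** I pressed it until it stopped at z 97 mm with about 19 N on it; a fully down lever should stop at 97.5 mm. The last picture puts it at about 0.6 rad, with the clamp arm on the shaft.
- **Hand:** the fingertips (TCP) were at z 0.30 m, about 150 mm above the window, and the force reading was near zero.
- **Not checked:** the pressing picture could not show the lever because the guard's rim hid it. I did not measure the bystanders after the moves; the arm stayed well above them throughout. I saw no sign of touching the guard.

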